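Make up two job trays at the instrument maker's bench

ROBOT

A 6-joint arm with a two-finger parallel gripper is mounted at the origin on the work surface. World frame = base frame: x ahead of the robot, y to its left, z up, the work surface at z = 0. Lengths are in mm, angles in degrees, forces in N, time in s.
With the tool pointing down it reaches from about 350 to 850 mm from the base axis. Payload 8.1 kg.
Tool frame: the origin (TCP) lies at the centre of the arm's flange, where the gripper is bolted on; the fingertips stand 173 mm ahead of it and the grasp point (between the pads) lies 155 mm ahead of it; z points along the fingers, y is the line along which they close (so a half turn about z gives the same grasp; the last joint's range is limited). The gripper opens to 85 mm and grips with 20 to 120 N. Pads are 22 mm wide; open, the fingers measure 114 mm over their backs; the gripper's body (76 mm by 85 mm) begins 54 mm behind the grasp point. The pads swing forward as they close: fully open they stand 13 mm farther back than shut.
Start: joints at [-70.898, 7.471, 85.268, -0, 87.261, -4.893], TCP at [244.019, -548.144, 404.692] pointing down, gripper open.
Joint ranges: [-169.43, 169.43], [-51.17, 129.36], [1.28, 143.12], [-76.62, 256.62], [0, 156.53], [-152.29, 152.29]. Speed limits (degrees/s): [136.94, 136.94, 159.86, 180, 180, 180].

INTERFACE

Orientations are given as [roll, pitch, yaw] about the fixed x, y, z axes, in that order (R = Rz(yaw) Ry(pitch) Rx(roll)).
In Python, from bench import * gives the robot as it stands.
- The arm moves only by the shell command python3 -m jog 'ROWS' [FORCE]. ROWS is text: rows parted by semicolons, each of 7 numbers parted by spaces: the shift along the tool's x, y, z scaled (see below), then the turn, a rotation vector about the tool's x, y, z scaled (see below), then the closure, from -1 (fully open) to 1 (shut). In form: tx ty tz wx wy wz hand; .... A call has 1 to 5 rows; each row shifts and turns the commanded pose from where the row before left it, along the tool's axes as they then stand; what a row does not reach is not made up. The controller multiplies each number of a shift by 0.1 m and each number of a turn by 60 degrees. A row lasts 1/8 s, in which the tool goes at most 62.5 mm and 10.7 degrees, less where a joint would pass 70% of its speed; a pose out of reach is approached as far as the arm can. A call with a number of a shift or a turn outside -1 to 1 is refused whole. A call with a gripper value outside its range is refused whole. The fingers move at their own pace and stop on an object; FORCE is the grip in N (left out, the last holds). Time passes only in rows, so rows that do not move let the fingers close. It gives the time, the measured TCP pose, the force, the opening and the grip force at its end, in the units of the state.
- sense(): the state, without advancing time (a new reading comes with each control period).
- snapshot(name): name is "scene" or "top"; returns a dict with "img" (384x512x3 uint8, red, green, blue), "fx", "fy", "cx", "cy" (pixels), "extrinsics" (4x4, takes a point from camera to world coordinates). Camera axes: x right, y down, z forward; pixel columns grow to the right and rows downward; lengths in mm; the calibration is good to about 2 mm. A picture is of the moment at which its call begins. There is no depth.
- hand_in(): hands the job in; it is judged then, once.
The state is a dict: "time": time; "joint_pos": joint angles; "qd": joint speeds; "joint_efforts": joint torques, N m; "tool_pos": TCP position; "tcp_rot": TCP orientation; "ft_force": force on the tool from outside, world axes, zero at the start; "wrist_torque": the same for the moment, N m; "finger_gap": finger opening in mm; "grip_force": force on a finger pad.
Only numpy, scipy, OpenCV 4.12 (cv2) and the standard library are available. Lean on these libraries where they do the work, as an engineer would, in place of code of your own. Each camera call takes 0.05 s, during which the arm holds its last target. There are 200 camera calls.

TASK

Make up the two job trays from the parts laid out on the bench: the dial gauge and the dark walnut handle go in the blue tray; the pale maple handle, the black canister and the brass collar go in the green tray. Each part must end up on the floor of its tray with nothing on top of anything else, the handles and the collar lying flat, the gauge dial up (set it down gently, do not drop it) and the canister standing upright. Leave the red canister and the grey steel collar where they are.

Things in the scene. Friction and masses are not known exactly. Their poses are not given: they have to be found in the camera images.
- tray_blue: Blue plastic job tray, open on top, fixed to the bench. Outside 130 (its x) x 190 (its y) x 14 mm high, walls 4 mm thick, floor 3 mm thick. Origin at the centre of its underside (on the bench), z up.
- tray_green: Green plastic job tray, otherwise the same as the blue one (130 x 190 x 14 mm, walls 4 mm, floor 3 mm), fixed to the bench. Origin at the centre of its underside, z up.
- gauge_mid (a point): Dial gauge lying on its back, black dial up: aluminium-coloured round case 44 mm across and 24 mm thick, 150 g. A thin steel stem (8 mm thick) sticks out from the case along its -x, ending 47 mm from the centre; a stub crown reaches 26 mm along +x. Point: centre of the round case, half-way up (12 mm above its underside); z is the way the dial looks.
- walnut_mid (a point): Dark brown walnut handle lying flat: 90 mm long (its x), 26 mm wide (its y) at both ends, waisted to 16 mm over the middle 36 mm, 24 mm high. Point: its centre, half-way up.
- maple_mid (a point): Pale maple handle, same shape and size as the walnut one: 90 mm (its x) x 26 mm (its y, waist 16 mm over the middle 36 mm) x 24 mm high. Point: its centre, half-way up.
- can_black_mid (a point): Black plastic canister standing upright, 50 mm tall, body 30 mm across, closed by a fixed black lid 33 mm across over the top 11 mm. Point: its centre, half-way up (25 mm); z along its axis, to the lid.
- can_red_mid (a point): Red plastic canister, same shape and size as the black one; not part of the job. Point: its centre, half-way up; z along its axis.
- collar_brass_mid (a point): Yellow brass collar (a thick ring) lying flat: 36 mm outside, 20 mm bore, 24 mm high, 120 g. Point: its centre, half-way up; z along its axis.
- collar_steel_mid (a point): Dark grey steel collar, same shape and size as the brass one; not part of the job. Point: its centre, half-way up.

How it is judged:
By the outcome, as a careful person would: the job done as asked, in the order asked, and still so for the second after the job is handed in, with the robot touching nothing.
It also fails if it takes over 128 s, if anything falls off the work surface, if the arm or the gripper's body presses on something with over 40 N, if the wrist force passes 120 N, or if a joint passes its speed limit or range.

## Working session

There is one attempt and no reset: what is moved stays moved. The work goes in short steps, Python scripts to look and compute and a shell command to move; the robot and the scene stay as the last step left them, time stands still between calls to the robot, and variables do not carry over. Pictures are saved under pics/ and viewed, at most 14 in all, crops included, and the job is handed in when it is done.

```bash
ls; mkdir -p pics; python3 - <<'E'
from bench import *
import cv2
for n in("top","scene"):
    s=snapshot(n);cv2.imwrite(f"pics/{n}0.png",s["img"][:,:,::-1]);print(n,s["fx"],s["fy"],s["cx"],s["cy"],s["extrinsics"])
print(sense())
E
```

```text
pics
top 364.34577698592085 364.34577698592085 251.3033956322966 188.7828481904548 [[ 2.79646221e-02 -9.98197961e-01  5.30924687e-02  4.74140000e+02]
 [-9.99572568e-01 -2.83770596e-02 -7.03026060e-03 -1.62416122e+00]
 [ 8.52419995e-03 -5.28731767e-02 -9.98564853e-01  8.78846903e+02]
 [ 0.00000000e+00  0.00000000e+00  0.00000000e+00  1.00000000e+00]]
scene 411.6930687283343 411.6930687283343 254.4121717281797 192.99251358155905 [[-1.77850063e-01  7.95597376e-01 -5.79132257e-01  1.04023088e+03]
 [ 9.84008857e-01  1.49639616e-01 -9.66154982e-02  1.00653178e+02]
 [ 9.79409192e-03 -5.87054343e-01 -8.09488279e-01  7.40199189e+02]
 [ 0.00000000e+00  0.00000000e+00  0.00000000e+00  1.00000000e+00]]
{'time': 0.1, 'joint_pos': array([-7.08983577e+01,  7.51050279e+00,  8.53235766e+01,  5.78295179e-04,
        8.72620774e+01, -4.89360295e+00]), 'qd': array([ 0.09082306, -0.12276919, -0.1243502 ,  0.09424173,  0.03891871,
       -0.0088919 ]), 'joint_efforts': array([ 2.09503902e-03, -5.70947349e+01, -5.01945484e+01, -3.93946380e-05,
        8.00235139e-03, -3.14122147e-06]), 'tool_pos': array([ 243.94448636, -547.94074176,  403.74684773]), 'tcp_rot': array([-1.79904243e+02, -8.77819346e-03,  2.39952098e+01]), 'ft_force': array([ 0.14884718, -0.26871086, -0.25822574]), 'wrist_torque': array([ 0.04710978, -0.02484367, -0.01706962]), 'grip_force': 0.0, 'finger_gap': 85.30552262183981}
```

View pics/top0.png

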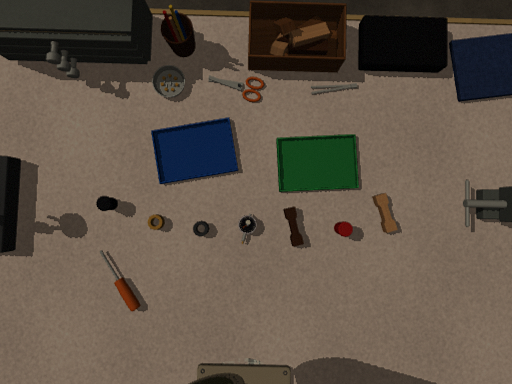

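View pics/scene0.png

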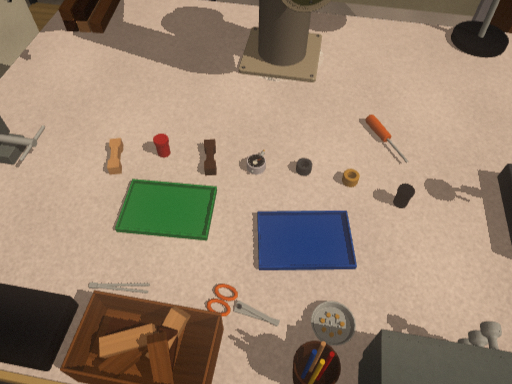

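Top view: blue tray near (195,151), green tray (318,163). Left to right: black can (107,203), brass (157,222), steel (201,228), gauge (248,225), walnut (293,227), red can (344,229), maple (386,213). The scene view agrees.

```bash
cat > h.py <<'E'
from bench import *
import cv2, numpy as np
def toplane(s,uv,z):
    uv=np.atleast_2d(np.asarray(uv,float)); E=s["extrinsics"]
    d=np.c_[(uv[:,0]-s["cx"])/s["fx"],(uv[:,1]-s["cy"])/s["fy"],np.ones(len(uv))]@E[:3,:3].T
    return (E[:3,3]+d*((z-E[2,3])/d[:,2])[:,None])[:,:2]
def blob(mask,near,r=28):
    m=np.zeros_like(mask); cv2.circle(m,near,r,255,-1); m&=mask
    n,l,st,c=cv2.connectedComponentsWithStats(m)
    i=1+np.argmax(st[1:,4]); return (l==i).astype(np.uint8)
def show(s,box,k,name):
    x0,y0,x1,y1=box
    cv2.imwrite(f"pics/{name}.png",cv2.resize(s["img"][y0:y1,x0:x1,::-1],None,fx=k,fy=k,interpolation=cv2.INTER_CUBIC))
def px(p,s):
    E=np.linalg.inv(s["extrinsics"]);q=E[:3,:3]@p+E[:3,3]
    return s["fx"]*q[0]/q[2]+s["cx"],s["fy"]*q[1]/q[2]+s["cy"]
E
python3 - <<'E'
from h import *
for nm,P in(("top",dict(blue=(195,151),green=(318,163),can=(107,203),brass=(157,222),steel=(201,228),gauge=(248,225),walnut=(293,227),red=(344,229),maple=(386,213))),
 ("scene",dict(blue=(305,240),green=(167,209),can=(404,195),brass=(351,177),steel=(304,166),gauge=(257,162),walnut=(210,157),red=(162,146),maple=(115,155)))):
    s=snapshot(nm); im=s["img"]; hsv=cv2.cvtColor(im,cv2.COLOR_RGB2HSV); H,S,V=cv2.split(hsv)
    M=dict(blue=(H>105)&(H<130)&(S>150),green=(H>50)&(H<90)&(S>150),can=V<45,brass=(S>120)&(H>12)&(H<32),steel=V<70,gauge=V<55,walnut=(V<85)&(S>90),red=((H<8)|(H>172))&(S>170),maple=(S>90)&(V>80))
    for k,p in P.items():
        b=blob(M[k].astype(np.uint8)*255,p,70 if k in("blue","green") else 24)
        c=cv2.findContours(b,0,2)[0]; c=max(c,key=cv2.contourArea)
        z=14 if k in("blue","green") else 25 if k in("can","red") else 24 if k!="steel" else 12
        xy=toplane(s,c[:,0],z).astype(np.float32)
        r=cv2.minAreaRect(xy); ys,xs=np.nonzero(b); cen=toplane(s,[[xs.mean(),ys.mean()]],z)[0]
        bx=cv2.boxPoints(r); e=[bx[1]-bx[0],bx[2]-bx[1]]; L=max(e,key=np.linalg.norm)
        print(nm,k,b.sum(),np.round(r[0],1),np.round(r[1],1),"yaw",round(float(np.degrees(np.arctan2(L[1],L[0]))),1),"mean",np.round(cen,1))
    show(s,(90,120,410,260) if nm=="top" else (95,110,425,280),2.4,nm+"1")
E
```

```text
top blue 4222 [608.1 131.3] [128.7 187.9] yaw -78.6 mean [607.8 131.5]
top green 4173 [ 587.4 -162.7] [127.8 188.5] yaw -85.6 mean [ 586.8 -162.5]
top can 246 [476.9 328.2] [32.8 46.5] yaw -87.3 mean [476.3 329.2]
top brass 167 [435.7 212.5] [32.6 37.4] yaw -88.4 mean [436.2 213.3]
top steel 243 [422.1 100.3] [56.3 35.4] yaw 77.6 mean [421.5 102. ]
top gauge 174 [436.3  -0.5] [34.7 36.3] yaw -43.4 mean [4.355e+02 2.000e-01]
top walnut 401 [ 434.6 -108.1] [89.8 28.9] yaw 15.3 mean [ 434.2 -108.4]
top red 203 [ 433.5 -225.1] [40.1 32.5] yaw 57.9 mean [ 432.5 -225.3]
top maple 383 [ 473.4 -325.9] [92.2 27.5] yaw 17.9 mean [ 473.1 -325.9]
scene blue 3515 [617.1 133.4] [119.3 163.6] yaw -79.4 mean [622.2 137.7]
scene green 123 [ 606.6 -163.1] [68.3 31.6] yaw 40.5 mean [ 606.4 -159.4]Traceback (most recent call last):
  File "<stdin>", line 7, in <module>
  File "h.py", line 10, in blob
    i=1+np.argmax(st[1:,4]); return (l==i).astype(np.uint8)
        ~~~~~~~~~^^^^^^^^^^
    return _wrapfunc(a, 'argmax', axis=axis, out=out, **kwds)
    return bound(*args, **kwds)
ValueError: attempt to get argmax of an empty sequence
```

View pics/top1.png

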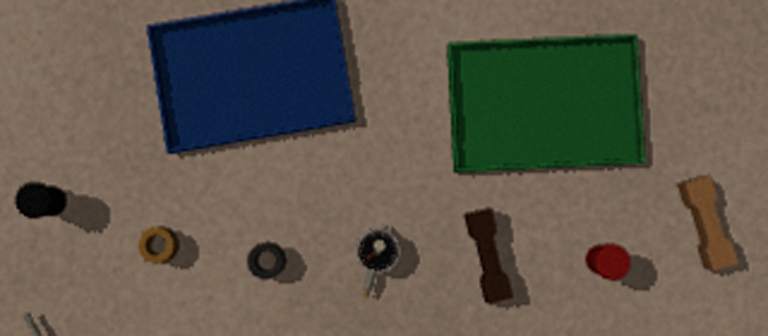

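The crop shows the gauge's stem pointing toward the robot (crop (378,250) to (369,296), so yaw about -9.5°). The other parts and both trays match their measured poses. Next is a small planner that turns a target pose into row numbers.

```bash
cat > to.py <<'E'
# usage: to.py x y z yaw [n [x0 y0 z0 yaw0]] : suggested shifts/turns in tool units for n equal rows
import sys; from h import *
a=[float(v) for v in sys.argv[1:]]; g=np.array(a[:4]); st=sense()
c=np.array(a[5:9]) if len(a)>8 else np.r_[st["tool_pos"],st["tcp_rot"][2]]
d=g-c; d[3]=(d[3]+90)%180-90
n=int(a[4]) if len(a)>4 else max(1,int(np.ceil(max(np.linalg.norm(d[:3])/58,abs(d[3])/10))))
y=c[3]
for i in range(n):
    r=np.radians(y); w=d[:3]/n
    print("%.3f %.3f %.3f 0 0 %.3f"%((w[0]*np.cos(r)+w[1]*np.sin(r))/100,(w[0]*np.sin(r)-w[1]*np.cos(r))/100,-w[2]/100,-d[3]/n/60))
    y+=d[3]/n
E
python3 to.py 435.7 0 250 -9.5 10 244 -548 404.7 24
```

```text
0.398 -0.423 0.155 0 0 0.056
0.373 -0.445 0.155 0 0 0.056
0.346 -0.466 0.155 0 0 0.056
0.318 -0.486 0.155 0 0 0.056
0.289 -0.503 0.155 0 0 0.056
0.259 -0.519 0.155 0 0 0.056
0.229 -0.534 0.155 0 0 0.056
0.197 -0.546 0.155 0 0 0.056
0.165 -0.557 0.155 0 0 0.056
0.132 -0.565 0.155 0 0 0.056
```

```bash
python3 -m jog '0.4 -0.42 0.15 0 0 0.056 -1;0.37 -0.45 0.15 0 0 0.056 -1;0.35 -0.47 0.15 0 0 0.056 -1;0.32 -0.49 0.15 0 0 0.056 -1;0.29 -0.5 0.15 0 0 0.056 -1' 40
python3 -m jog '0.26 -0.52 0.15 0 0 0.056 -1;0.23 -0.53 0.15 0 0 0.056 -1;0.2 -0.55 0.15 0 0 0.056 -1;0.17 -0.56 0.15 0 0 0.056 -1;0.13 -0.57 0.15 0 0 0.056 -1'
python3 -m jog '0 0 0 0 0 0 -1;0 0 0 0 0 0 -1;0 0 0 0 0 0 -1'
python3 to.py 435.7 0 174 -9.5
```

```text
time: 0.82
tool_pos: [340.5, -271.5, 329.2]
tcp_rot: [180.0, -0.0, 7.1]
ft_force: [1.0, -0.2, -0.3]
finger_gap: 85.4
grip_force: 0.0
time: 1.45
tool_pos: [437.8, 3.3, 254.5]
tcp_rot: [180.0, -0.1, -9.7]
ft_force: [0.6, -0.6, 0.5]
finger_gap: 85.5
grip_force: 0.0
time: 1.82
tool_pos: [437.5, 0.2, 255.1]
tcp_rot: [180.0, -0.0, -9.7]
ft_force: [0.3, -0.1, -0.3]
finger_gap: 85.6
grip_force: 0.0
-0.009 0.003 0.405 0 0 -0.002
-0.009 0.003 0.405 0 0 -0.002
```

```bash
python3 -m jog '-0.02 0 0.4 0 0 0 -1;0 0 0.3 0 0 0 -1;0 0 0.1 0 0 0 -1;0 0 0 0 0 0 -1;0 0 0 0 0 0 -1'
python3 -m jog '0 0 0 0 0 0 1;0 0 0 0 0 0 1;0 0 0 0 0 0 1;0 0 0 0 0 0 1;0 0 0 0 0 0 1' 40
python3 -m jog '0 0 0 0 0 0 1;0 0 0 0 0 0 1;0 0 0 0 0 0 1;0 0 0 0 0 0 1'
python3 - <<'E'
from h import *
s=snapshot("scene"); show(s,(195,90,325,190),5,"grasp1")
E
```

```text
time: 2.45
tool_pos: [436.4, 1.3, 176.1]
tcp_rot: [-180.0, -0.1, -9.6]
ft_force: [1.2, -0.8, 0.7]
finger_gap: 85.5
grip_force: 0.0
time: 3.08
tool_pos: [435.9, 1.7, 175.5]
tcp_rot: [180.0, -0.0, -9.6]
ft_force: [-3.0, 0.0, 6.4]
finger_gap: 42.6
grip_force: 40.0
time: 3.58
tool_pos: [435.9, 1.7, 175.5]
tcp_rot: [180.0, -0.0, -9.6]
ft_force: [-1.9, 0.2, 7.0]
finger_gap: 42.5
grip_force: 40.0
```

View pics/grasp1.png

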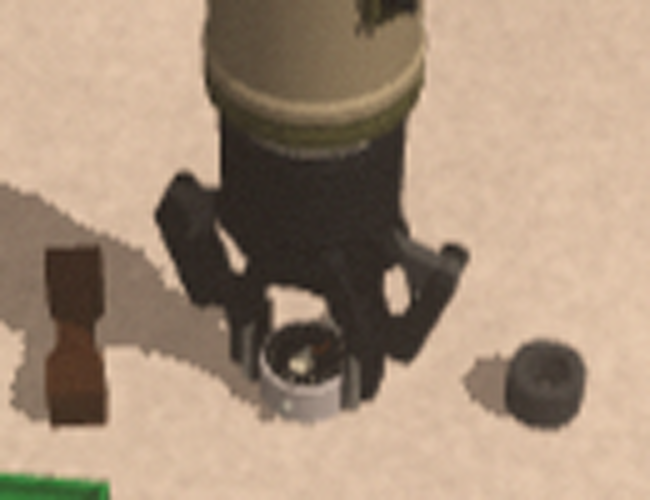

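The gauge (crop ~(305,360)) is held squarely between the pads, dial up. Next I lift it and carry it over the blue tray.

```bash
python3 -m jog '0 0 -0.1 0 0 0 1;0 0 -0.3 0 0 0 1;0 0 -0.25 0 0 0 1;0 0 0 0 0 0 1'; python3 to.py 605.4 169.2 230 -9.5 5;python3 -c "
from bench import *;print(sense()['tool_pos'])"
```

```text
time: 4.12
tool_pos: [436.7, 1.7, 242.1]
tcp_rot: [-180.0, -0.3, -9.6]
ft_force: [0.3, 0.4, -1.8]
finger_gap: 42.5
grip_force: 41.2
0.277 -0.387 0.024 0 0 -0.000
0.277 -0.387 0.024 0 0 -0.000
0.277 -0.386 0.024 0 0 -0.000
0.277 -0.386 0.024 0 0 -0.000
0.277 -0.386 0.024 0 0 -0.000
[436.66536061   1.65650667 242.05310677]
```

```bash
python3 -m jog '0.28 -0.39 0.02 0 0 0 1;0.28 -0.39 0.02 0 0 0 1;0.28 -0.39 0.02 0 0 0 1;0.28 -0.38 0.02 0 0 0 1;0.27 -0.38 0.02 0 0 0 1'
python3 -m jog '0 0 0 0 0 0 1;0 0 0.2 0 0 0 1;0 0 0.2 0 0 0 1;0 0 0 0 0 0 1;0 0 0 0 0 0 1'
```

```text
time: 4.75
tool_pos: [605.2, 170.0, 227.6]
tcp_rot: [179.9, 0.1, -9.6]
ft_force: [-0.0, -0.6, -1.6]
finger_gap: 42.5
grip_force: 41.2
time: 5.38
tool_pos: [604.5, 168.4, 189.6]
tcp_rot: [180.0, 0.0, -9.6]
ft_force: [-0.2, 0.6, -1.0]
finger_gap: 42.3
grip_force: 41.3
```

```bash
python3 to.py 605.4 169.2 180 -9.5 1
```

```text
0.007 -0.010 0.096 0 0 -0.002
```

Lowering in small steps until the force shows contact.

```bash
python3 -m jog '0 0 0.04 0 0 0 1;0 0 0.03 0 0 0 1;0 0 0.02 0 0 0 1;0 0 0 0 0 0 1;0 0 0 0 0 0 1'
python3 -m jog '0 0 0.01 0 0 0 1;0 0 0 0 0 0 1;0 0 0 0 0 0 1'
python3 -m jog '0 0 0.01 0 0 0 1;0 0 0 0 0 0 1;0 0 0 0 0 0 1'
```

```text
time: 6.0
tool_pos: [604.8, 168.9, 180.8]
tcp_rot: [-180.0, -0.0, -9.6]
ft_force: [-0.2, -0.3, -1.5]
finger_gap: 42.9
grip_force: 41.3
time: 6.38
tool_pos: [604.8, 168.8, 179.7]
tcp_rot: [180.0, 0.0, -9.6]
ft_force: [0.1, -0.5, -0.8]
finger_gap: 42.6
grip_force: 41.3
time: 6.75
tool_pos: [604.8, 168.8, 178.7]
tcp_rot: [180.0, 0.0, -9.6]
ft_force: [-0.2, -0.3, -1.2]
finger_gap: 42.6
grip_force: 41.4
```

```bash
python3 -m jog '0 0 0.005 0 0 0 1;0 0 0 0 0 0 1;0 0 0 0 0 0 1'
python3 -m jog '0 0 0.005 0 0 0 1;0 0 0 0 0 0 1;0 0 0 0 0 0 1'
```

```text
time: 7.12
tool_pos: [604.9, 168.9, 178.6]
tcp_rot: [-180.0, -0.0, -9.6]
ft_force: [-4.2, -0.7, 5.6]
finger_gap: 42.6
grip_force: 41.9
time: 7.5
tool_pos: [604.9, 168.9, 178.6]
tcp_rot: [-180.0, -0.0, -9.6]
ft_force: [-4.3, -1.2, 9.1]
finger_gap: 42.3
grip_force: 42.3
```

```bash
python3 -m jog '0 0 -0.005 0 0 0 0.2;0 0 0 0 0 0 -0.05;0 0 0 0 0 0 -0.3;0 0 0 0 0 0 -0.35;0 0 0 0 0 0 -0.35'
python3 -m jog '0 0 -0.1 0 0 0 -0.35;0 0 -0.3 0 0 0 -0.4;0 0 -0.3 0 0 0 -0.4;0 0 0 0 0 0 -0.4'; python3 to.py 434.5 -108.2 240 15.5

```

```text
time: 8.12
tool_pos: [604.8, 168.8, 178.1]
tcp_rot: [180.0, 0.0, -9.6]
ft_force: [0.3, -0.3, -0.8]
finger_gap: 57.5
grip_force: 0.0
time: 8.62
tool_pos: [606.4, 169.2, 252.5]
tcp_rot: [-179.9, -0.4, -9.6]
ft_force: [0.3, 0.4, 0.5]
finger_gap: 60.1
grip_force: 0.0
-0.205 0.504 0.021 0 0 -0.070
-0.242 0.487 0.021 0 0 -0.070
-0.276 0.468 0.021 0 0 -0.070
-0.310 0.447 0.021 0 0 -0.070
-0.342 0.423 0.021 0 0 -0.070
-0.372 0.397 0.021 0 0 -0.070
```

```bash
python3 -m jog '-0.2 0.5 0.02 0 0 -0.07 -0.4;-0.24 0.49 0.02 0 0 -0.07 -0.4;-0.28 0.47 0.02 0 0 -0.07 -0.4;-0.31 0.45 0.02 0 0 -0.07 -0.4;-0.34 0.42 0.02 0 0 -0.07 -0.4'
python3 -m jog '-0.37 0.4 0.02 0 0 -0.07 -0.4;0 0 0 0 0 0 -0.4;0 0 0 0 0 0 -0.4;0 0 0 0 0 0 -0.4'; python3 to.py 434.5 -108.2 177 15.5 1
python3 - <<'E'
from h import *
s=snapshot("scene"); show(s,(180,90,380,280),3,"placed1")
E
```

```text
time: 9.25
tool_pos: [460.7, -63.7, 237.6]
tcp_rot: [-180.0, 0.0, 11.6]
ft_force: [0.9, -1.0, 0.8]
finger_gap: 59.2
grip_force: 0.0
time: 9.75
tool_pos: [434.2, -108.2, 236.1]
tcp_rot: [-180.0, -0.0, 15.6]
ft_force: [-0.4, 0.1, -0.0]
finger_gap: 60.0
grip_force: 0.0
0.003 0.001 0.591 0 0 0.002
```

View pics/placed1.png

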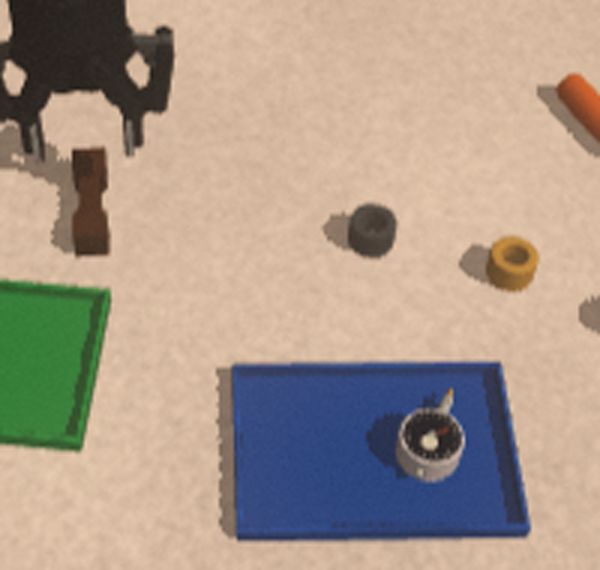

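The gauge lies dial up on the blue tray floor at crop (431,440). The gripper is over the walnut at crop (90,200).

```bash
python3 -m jog '0 0 0.4 0 0 0 -0.4;0 0 0.19 0 0 0 -0.4;0 0 0 0 0 0 -0.4;0 0 0 0 0 0 -0.4'
python3 -m jog '0 0 0 0 0 0 1;0 0 0 0 0 0 1;0 0 0 0 0 0 1;0 0 0 0 0 0 1;0 0 0 0 0 0 1' 40
python3 -m jog '0 0 -0.1 0 0 0 1;0 0 -0.3 0 0 0 1;0 0 -0.25 0 0 0 1;0 0 0 0 0 0 1;0 0 0 0 0 0 1'; python3 to.py 617.9 82 230 11.4 5
```

```text
time: 10.3
tool_pos: [434.4, -108.7, 178.0]
tcp_rot: [180.0, -0.0, 15.7]
ft_force: [0.4, -0.6, 0.7]
finger_gap: 60.0
grip_force: 0.0
time: 10.92
tool_pos: [434.3, -109.3, 178.0]
tcp_rot: [179.9, -0.1, 15.6]
ft_force: [-1.2, -0.5, 6.3]
finger_gap: 15.3
grip_force: 40.3
time: 11.55
tool_pos: [433.4, -109.0, 241.6]
tcp_rot: [-180.0, 0.0, 15.6]
ft_force: [-0.7, -0.9, -1.0]
finger_gap: 15.5
grip_force: 39.5
0.458 -0.269 0.023 0 0 0.014
0.454 -0.275 0.023 0 0 0.014
0.450 -0.282 0.023 0 0 0.014
0.446 -0.289 0.023 0 0 0.014
0.442 -0.295 0.023 0 0 0.014
```

```bash
python3 -m jog '0.46 -0.27 0.02 0 0 0.014 1;0.45 -0.28 0.02 0 0 0.014 1;0.45 -0.28 0.02 0 0 0.014 1;0.45 -0.29 0.02 0 0 0.014 1;0.44 -0.29 0.02 0 0 0.014 1'
python3 -m jog '0 0 0.2 0 0 0 1;0 0 0.2 0 0 0 1;0 0 0.05 0 0 0 1;0 0 0 0 0 0 1;0 0 0 0 0 0 1'
```

```text
time: 12.18
tool_pos: [618.6, 83.3, 230.0]
tcp_rot: [-180.0, 0.2, 11.4]
ft_force: [0.9, -0.7, -0.3]
finger_gap: 15.1
grip_force: 39.5
time: 12.8
tool_pos: [618.5, 81.4, 188.2]
tcp_rot: [180.0, -0.1, 11.3]
ft_force: [0.1, -0.9, 1.5]
finger_gap: 15.1
grip_force: 39.5
```

```bash
python3 -m jog '0 0 0.04 0 0 0 1;0 0 0.02 0 0 0 1;0 0 0 0 0 0 1;0 0 0 0 0 0 1'
python3 -m jog '0 0 0.01 0 0 0 1;0 0 0 0 0 0 1;0 0 0 0 0 0 1'
python3 -m jog '0 0 0 0 0 0 0.6;0 0 0 0 0 0 0.4;0 0 0 0 0 0 0.25;0 0 0 0 0 0 0.25;0 0 0 0 0 0 0.25'
python3 -m jog '0 0 -0.1 0 0 0 0.25;0 0 -0.3 0 0 0 0.2;0 0 -0.25 0 0 0 0;0 0 0 0 0 0 0'; python3 to.py 473.2 -326 240 18
```

```text
time: 13.3
tool_pos: [618.3, 82.0, 181.2]
tcp_rot: [-180.0, 0.0, 11.4]
ft_force: [-0.8, 0.5, -0.7]
finger_gap: 15.2
grip_force: 39.5
time: 13.68
tool_pos: [618.5, 82.0, 181.1]
tcp_rot: [180.0, -0.0, 11.4]
ft_force: [-3.2, -0.1, 6.7]
finger_gap: 15.3
grip_force: 40.3
time: 14.3
tool_pos: [618.3, 82.0, 180.1]
tcp_rot: [-180.0, 0.0, 11.4]
ft_force: [-0.0, -0.5, 0.3]
finger_gap: 32.1
grip_force: 0.0
time: 14.8
tool_pos: [619.7, 82.0, 248.9]
tcp_rot: [180.0, -0.3, 11.4]
ft_force: [-0.5, 0.2, 0.2]
finger_gap: 42.8
grip_force: 0.0
-0.280 0.464 0.011 0 0 -0.014
-0.287 0.460 0.011 0 0 -0.014
-0.294 0.456 0.011 0 0 -0.014
-0.300 0.451 0.011 0 0 -0.014
-0.307 0.447 0.011 0 0 -0.014
-0.313 0.442 0.011 0 0 -0.014
-0.319 0.438 0.011 0 0 -0.014
-0.326 0.433 0.011 0 0 -0.014
```

```bash
python3 -m jog '-0.28 0.46 0.01 0 0 -0.014 0;-0.29 0.46 0.01 0 0 -0.014 0;-0.29 0.46 0.01 0 0 -0.014 -0.2;-0.3 0.45 0.01 0 0 -0.014 -0.4;-0.31 0.45 0.01 0 0 -0.014 -0.4'
python3 -m jog '-0.31 0.44 0.01 0 0 -0.014 -0.4;-0.32 0.44 0.01 0 0 -0.014 -0.4;-0.33 0.43 0.01 0 0 -0.014 -0.4;0 0 0 0 0 0 -0.4;0 0 0 0 0 0 -0.4'; python3 to.py 473.2 -326 178 18 1
python3 - <<'E'
from h import *
s=snapshot("scene"); show(s,(70,90,370,280),2.6,"placed2")
E
```

```text
time: 15.42
tool_pos: [525.5, -174.8, 239.4]
tcp_rot: [-180.0, 0.0, 15.6]
ft_force: [0.7, -0.1, 0.7]
finger_gap: 60.0
grip_force: 0.0
time: 16.05
tool_pos: [471.4, -325.9, 236.3]
tcp_rot: [-179.9, 0.0, 18.1]
ft_force: [0.3, 1.1, 1.1]
finger_gap: 59.7
grip_force: 0.0
0.017 0.007 0.583 0 0 0.001
```

View pics/placed2.png

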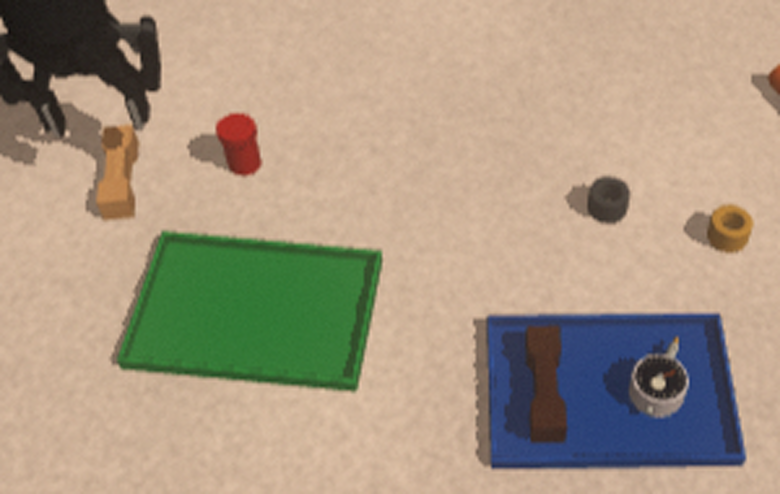

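The walnut (crop (546,385)) lies flat beside the gauge in the blue tray. The gripper is above the maple at crop (117,175).

```bash
python3 -m jog '0.02 0 0.4 0 0 0 -0.4;0 0 0.18 0 0 0 -0.4;0 0 0 0 0 0 -0.4;0 0 0 0 0 0 -0.4'
python3 -m jog '0 0 0 0 0 0 1;0 0 0 0 0 0 1;0 0 0 0 0 0 1;0 0 0 0 0 0 1;0 0 0 0 0 0 1' 40
python3 -m jog '0 0 -0.1 0 0 0 1;0 0 -0.3 0 0 0 1;0 0 -0.25 0 0 0 1;0 0 0 0 0 0 1;0 0 0 0 0 0 1'; python3 to.py 591.2 -217.8 230 4.4 3
```

```text
time: 16.6
tool_pos: [474.2, -325.6, 180.2]
tcp_rot: [179.9, -0.0, 18.2]
ft_force: [0.3, 1.6, -0.0]
finger_gap: 59.9
grip_force: 0.0
time: 17.23
tool_pos: [473.9, -326.1, 180.1]
tcp_rot: [179.9, -0.0, 18.1]
ft_force: [-0.8, -0.3, 5.3]
finger_gap: 15.1
grip_force: 40.0
time: 17.85
tool_pos: [473.2, -325.4, 243.5]
tcp_rot: [-180.0, 0.0, 18.1]
ft_force: [-0.2, -0.3, -0.8]
finger_gap: 14.9
grip_force: 39.2
0.485 -0.219 0.045 0 0 0.076
0.466 -0.257 0.045 0 0 0.076
0.444 -0.293 0.045 0 0 0.076
```

Place height will be about 183.

```bash
python3 -m jog '0.49 -0.22 0.04 0 0 0.076 1;0.47 -0.26 0.04 0 0 0.076 1;0.44 -0.29 0.04 0 0 0.076 1;0 0 0 0 0 0 1;0 0 0 0 0 0 1'
python3 -m jog '0 0 0.2 0 0 0 1;0 0 0.2 0 0 0 1;0 0 0.02 0 0 0 1;0 0 0 0 0 0 1;0 0 0 0 0 0 1'; python3 to.py 591.2 -217.8 183 4.4 1
```

```text
time: 18.48
tool_pos: [591.2, -217.3, 230.5]
tcp_rot: [-179.9, 0.2, 4.5]
ft_force: [-0.1, 0.1, -0.0]
finger_gap: 15.1
grip_force: 39.2
time: 19.1
tool_pos: [592.2, -218.0, 191.0]
tcp_rot: [180.0, -0.1, 4.4]
ft_force: [0.5, -0.3, 0.2]
finger_gap: 15.1
grip_force: 39.2
-0.009 -0.003 0.080 0 0 0.000
```

```bash
python3 -m jog '0 0 0.04 0 0 0 1;0 0 0.03 0 0 0 1;0 0 0 0 0 0 1;0 0 0 0 0 0 1'
python3 -m jog '0 0 0.01 0 0 0 1;0 0 0 0 0 0 1;0 0 0 0 0 0 1'
```

```text
time: 19.6
tool_pos: [591.8, -217.7, 183.2]
tcp_rot: [-180.0, -0.0, 4.4]
ft_force: [-0.3, -0.2, -0.5]
finger_gap: 14.9
grip_force: 39.3
time: 19.98
tool_pos: [591.9, -217.7, 183.2]
tcp_rot: [180.0, -0.0, 4.4]
ft_force: [-3.4, 1.6, 7.6]
finger_gap: 14.9
grip_force: 40.3
```

```bash
python3 -m jog '0 0 0 0 0 0 0.6;0 0 0 0 0 0 0.4;0 0 0 0 0 0 0.25;0 0 0 0 0 0 0.25;0 0 0 0 0 0 0.25'
python3 -m jog '0 0 -0.1 0 0 0 0.25;0 0 -0.3 0 0 0 0.2;0 0 -0.35 0 0 0 0;0 0 0 0 0 0 0'; python3 - <<'E'
from h import *
for n,p,r in(("top",(107,203),24),("scene",(404,195),22)):
    s=snapshot(n);V=s["img"].max(2)
    for t in(35,50,60):
        b=blob((V<t).astype(np.uint8)*255,p,r);ys,xs=np.nonzero(b)
        print(n,t,b.sum(),xs.min(),xs.max(),ys.min(),ys.max(),toplane(s,[[xs.mean(),ys.mean()]],25)[0])
E
python3 to.py 476.5 329 250 4.4 10
```

```text
time: 20.6
tool_pos: [591.8, -217.7, 182.1]
tcp_rot: [-180.0, 0.0, 4.4]
ft_force: [0.3, 0.3, -0.2]
finger_gap: 32.2
grip_force: 0.0
time: 21.1
tool_pos: [593.5, -218.5, 262.3]
tcp_rot: [179.8, -0.4, 4.4]
ft_force: [0.1, 1.2, 0.5]
finger_gap: 42.8
grip_force: 0.0
top 35 236 97 117 197 210 [475.94438853 329.27355371]
top 50 246 97 117 196 210 [476.25278449 329.20305753]
top 60 251 97 117 196 210 [476.31139869 329.10074744]
-0.073 -0.554 0.008 0 0 0.000
-0.073 -0.554 0.008 0 0 0.000
-0.073 -0.554 0.008 0 0 0.000
-0.073 -0.554 0.008 0 0 0.000
-0.073 -0.554 0.008 0 0 0.000
-0.073 -0.554 0.008 0 0 0.000
-0.073 -0.554 0.008 0 0 0.000
-0.073 -0.554 0.008 0 0 0.000
-0.073 -0.554 0.008 0 0 0.000
-0.073 -0.554 0.008 0 0 0.000Traceback (most recent call last):
  File "<stdin>", line 5, in <module>
  File "h.py", line 10, in blob
    i=1+np.argmax(st[1:,4]); return (l==i).astype(np.uint8)
        ~~~~~~~~~^^^^^^^^^^
    return _wrapfunc(a, 'argmax', axis=axis, out=out, **kwds)
    return bound(*args, **kwds)
ValueError: attempt to get argmax of an empty sequence
```

```bash
python3 -m jog '-0.07 -0.55 0 0 0 0 0;-0.07 -0.55 0 0 0 0 0;-0.07 -0.55 0 0 0 0 0;-0.07 -0.55 0 0 0 0 -0.3;-0.07 -0.55 0 0 0 0 -0.6'
python3 -m jog '-0.07 -0.55 0 0 0 0 -0.6;-0.07 -0.55 0 0 0 0 -0.6;-0.08 -0.55 0 0 0 0 -0.6;-0.08 -0.55 0 0 0 0 -0.6;-0.08 -0.55 0 0 0 0 -0.6'
python3 -m jog '0 0 0 0 0 0 -0.6;0 0 0 0 0 0 -0.6;0 0 0 0 0 0 -0.6'; python3 to.py 476.3 328.2 176 4.4 2
python3 - <<'E'
from h import *
s=snapshot("scene"); show(s,(70,90,450,280),2.1,"can1")
E
```

```text
time: 21.82
tool_pos: [534.4, 55.4, 255.9]
tcp_rot: [-180.0, 0.1, 4.4]
ft_force: [1.3, -0.5, 0.6]
finger_gap: 68.1
grip_force: 0.0
time: 22.45
tool_pos: [475.3, 326.4, 255.9]
tcp_rot: [179.9, 0.1, 4.4]
ft_force: [0.7, -0.6, 0.4]
finger_gap: 68.2
grip_force: 0.0
time: 22.82
tool_pos: [476.7, 323.7, 256.6]
tcp_rot: [180.0, 0.1, 4.4]
ft_force: [0.1, 0.1, -0.1]
finger_gap: 68.4
grip_force: 0.0
-0.000 -0.022 0.403 0 0 -0.000
-0.000 -0.022 0.403 0 0 -0.000
```

View pics/can1.png

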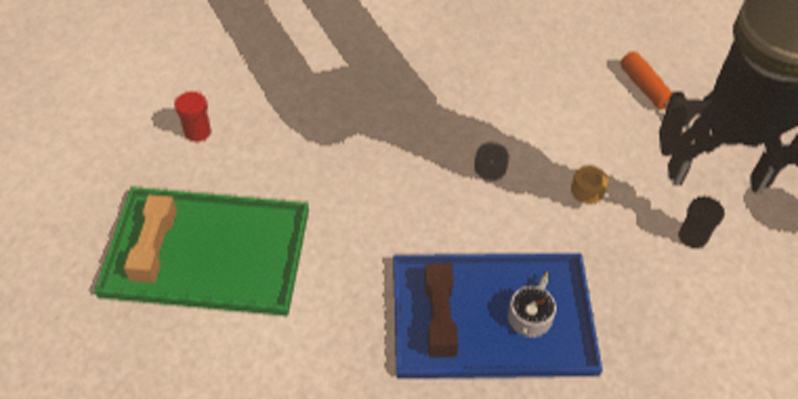

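The maple (crop (152,238)) lies flat in the green tray. The gripper is over the black can at crop (701,222).

```bash
python3 -m jog '0 -0.03 0.4 0 0 0 -0.6;0 -0.02 0.3 0 0 0 -0.6;0 0 0.1 0 0 0 -0.6;0 0 0 0 0 0 -0.6;0 0 0 0 0 0 -0.6'
python3 -m jog '0 0 0 0 0 0 1;0 0 0 0 0 0 1;0 0 0 0 0 0 1;0 0 0 0 0 0 1;0 0 0 0 0 0 1' 25
python3 -m jog '0 0 0 0 0 0 1;0 0 -0.05 0 0 0 1;0 0 -0.2 0 0 0 1;0 0 0 0 0 0 1;0 0 0 0 0 0 1'
python3 - <<'E'
from h import *
s=snapshot("scene"); show(s,(340,110,460,220),5,"can2")
E
```

```text
time: 23.5
tool_pos: [477.0, 330.1, 178.8]
tcp_rot: [-179.9, -0.1, 4.4]
ft_force: [0.1, 0.5, 0.7]
finger_gap: 67.7
grip_force: 0.0
time: 24.12
tool_pos: [476.5, 330.1, 178.1]
tcp_rot: [-180.0, -0.1, 4.4]
ft_force: [-0.2, -2.3, 5.2]
finger_gap: 31.3
grip_force: 24.1
time: 24.75
tool_pos: [476.2, 330.1, 202.7]
tcp_rot: [-180.0, -0.0, 4.4]
ft_force: [-0.4, -0.2, -1.3]
finger_gap: 31.1
grip_force: 24.9
```

View pics/can2.png

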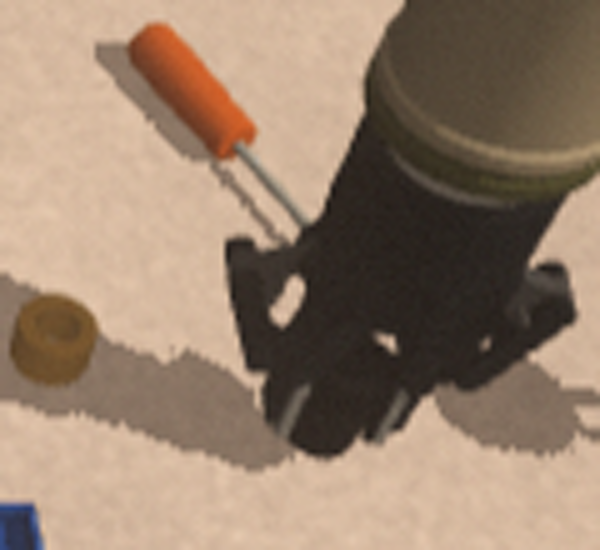

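The can (crop (335,400)) is held between the pads and looks upright. Carrying it to the green tray.

```bash
python3 -m jog '0 0 -0.25 0 0 0 1;0 0 -0.3 0 0 0 1;0 0 0 0 0 0 1;0 0 0 0 0 0 1'; python3 to.py 613.8 -120.8 255 4.4 10
```

```text
time: 25.3
tool_pos: [475.7, 329.8, 256.1]
tcp_rot: [180.0, 0.1, 4.4]
ft_force: [-0.6, -0.1, -1.5]
finger_gap: 31.2
grip_force: 24.9
0.103 0.460 0.001 0 0 0.000
0.103 0.460 0.001 0 0 0.000
0.103 0.460 0.001 0 0 0.000
0.103 0.460 0.001 0 0 0.000
0.103 0.460 0.001 0 0 0.000
0.103 0.460 0.001 0 0 0.000
0.103 0.460 0.001 0 0 0.000
0.103 0.460 0.001 0 0 0.000
0.103 0.460 0.001 0 0 0.000
0.103 0.460 0.001 0 0 0.000
```

```bash
python3 -m jog '0.1 0.3 0 0 0 0 1;0.1 0.46 0 0 0 0 1;0.1 0.46 0 0 0 0 1;0.1 0.46 0 0 0 0 1;0.1 0.46 0 0 0 0 1'
python3 -m jog '0.1 0.46 0 0 0 0 1;0.1 0.46 0 0 0 0 1;0.1 0.46 0 0 0 0 1;0.1 0.46 0 0 0 0 1;0.1 0.46 0 0 0 0 1'
python3 -m jog '0.03 0.16 0 0 0 0 1;0 0 0.2 0 0 0 1;0 0 0.25 0 0 0 1;0 0 0 0 0 0 1;0 0 0 0 0 0 1'; python3 to.py 613.8 -120.8 182 4.4 1
python3 - <<'E'
from h import *
s=snapshot("scene"); show(s,(110,100,270,250),4,"can3")
E
```

```text
time: 25.92
tool_pos: [542.0, 119.0, 255.2]
tcp_rot: [180.0, 0.2, 4.4]
ft_force: [1.6, 0.6, -0.8]
finger_gap: 31.3
grip_force: 24.9
time: 26.55
tool_pos: [609.7, -106.3, 255.0]
tcp_rot: [-179.9, 0.2, 4.4]
ft_force: [0.8, -0.2, -0.3]
finger_gap: 31.2
grip_force: 24.9
time: 27.18
tool_pos: [614.2, -119.4, 211.8]
tcp_rot: [-180.0, 0.1, 4.5]
ft_force: [-0.7, -0.3, -0.6]
finger_gap: 30.9
grip_force: 24.9
-0.005 0.013 0.298 0 0 0.002
```

View pics/can3.png

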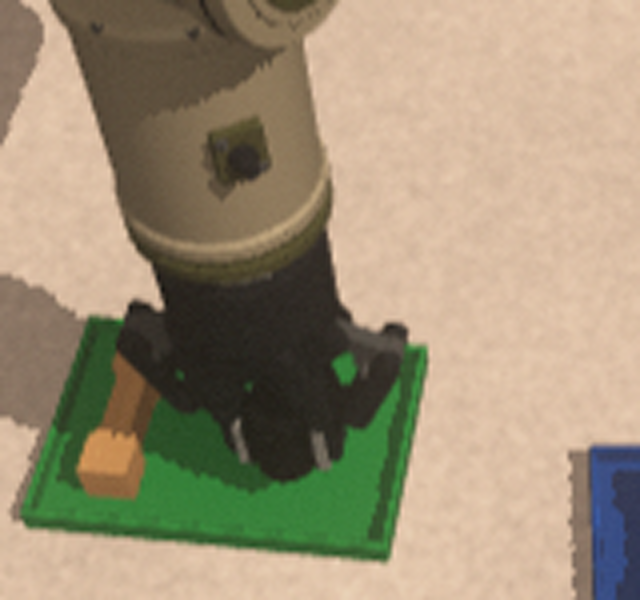

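The can is upright over the green tray at crop (285,435), clear of the maple. Lowering.

```bash
python3 -m jog '0 0.01 0.15 0 0 0 1;0 0 0.1 0 0 0 1;0 0 0.04 0 0 0 1;0 0 0 0 0 0 1;0 0 0 0 0 0 1'
python3 -m jog '0 0 0.01 0 0 0 1;0 0 0 0 0 0 1;0 0 0 0 0 0 1'
python3 -m jog '0 0 0.01 0 0 0 1;0 0 0 0 0 0 1;0 0 0 0 0 0 1'
```

```text
time: 27.85
tool_pos: [614.6, -121.8, 183.5]
tcp_rot: [180.0, -0.0, 4.4]
ft_force: [0.4, -0.3, -0.4]
finger_gap: 31.1
grip_force: 24.9
time: 28.22
tool_pos: [614.5, -121.7, 182.3]
tcp_rot: [180.0, -0.0, 4.4]
ft_force: [0.3, 0.2, -0.5]
finger_gap: 30.8
grip_force: 24.9
time: 28.6
tool_pos: [614.5, -121.7, 181.3]
tcp_rot: [180.0, -0.0, 4.4]
ft_force: [0.3, 0.1, -0.5]
finger_gap: 31.4
grip_force: 24.9
```

```bash
python3 -m jog '0 0 0.005 0 0 0 1;0 0 0 0 0 0 1;0 0 0 0 0 0 1'
python3 -m jog '0 0 0.005 0 0 0 1;0 0 0 0 0 0 1;0 0 0 0 0 0 1'
```

```text
time: 28.98
tool_pos: [614.6, -121.7, 181.1]
tcp_rot: [180.0, -0.0, 4.4]
ft_force: [-0.6, 1.2, 5.4]
finger_gap: 30.9
grip_force: 24.3
time: 29.35
tool_pos: [614.9, -121.8, 181.0]
tcp_rot: [180.0, -0.1, 4.4]
ft_force: [-1.8, 0.6, 7.1]
finger_gap: 31.1
grip_force: 24.1
```

```bash
python3 -m jog '0 0 0 0 0 0 0.2;0 0 0 0 0 0 0.1;0 0 0 0 0 0 0;0 0 0 0 0 0 -0.1;0 0 0 0 0 0 -0.15'
python3 -m jog '0 0 -0.05 0 0 0 -0.15;0 0 -0.3 0 0 0 -0.15;0 0 -0.4 0 0 0 -0.15;0 0 0 0 0 0 -0.15;0 0 0 0 0 0 -0.15'; python3 to.py 436 212.7 240 4.4 7
python3 - <<'E'
from h import *
s=snapshot("top"); V=s["img"].max(2)
show(s,(260,120,420,260),4,"can4")
E
```

```text
time: 29.98
tool_pos: [614.4, -121.7, 180.1]
tcp_rot: [-180.0, 0.0, 4.4]
ft_force: [-1.0, -0.5, -0.1]
finger_gap: 49.4
grip_force: 0.0
time: 30.6
tool_pos: [614.4, -121.6, 255.4]
tcp_rot: [180.0, -0.0, 4.4]
ft_force: [-0.6, -0.0, 0.1]
finger_gap: 48.9
grip_force: 0.0
-0.217 -0.496 0.022 0 0 0.000
-0.217 -0.496 0.022 0 0 0.000
-0.217 -0.496 0.022 0 0 0.000
-0.217 -0.496 0.022 0 0 0.000
-0.217 -0.496 0.022 0 0 0.000
-0.217 -0.496 0.022 0 0 0.000
-0.217 -0.496 0.022 0 0 0.000
```

```bash
python3 -m jog '-0.22 -0.5 0 0 0 0 -0.15;-0.22 -0.5 0 0 0 0 -0.15;-0.22 -0.5 0 0 0 0 -0.3;-0.22 -0.5 0 0 0 0 -0.5;-0.22 -0.5 0 0 0 0 -0.5'
python3 -m jog '-0.21 -0.49 0.1 0 0 0 -0.5;-0.21 -0.48 0.05 0 0 0 -0.5;0 0 0 0 0 0 -0.5;0 0 0 0 0 0 -0.5;0 0 0 0 0 0 -0.5'; python3 to.py 436 212.7 176 4.4 2
python3 - <<'E'
from h import *
s=snapshot("scene"); show(s,(90,90,410,280),2.4,"can5")
E
```

```text
time: 31.28
tool_pos: [483.8, 120.3, 253.8]
tcp_rot: [180.0, 0.1, 4.4]
ft_force: [0.7, -0.2, 0.8]
finger_gap: 64.2
grip_force: 0.0
time: 31.9
tool_pos: [436.6, 211.6, 240.0]
tcp_rot: [180.0, 0.0, 4.4]
ft_force: [0.4, -0.8, -0.0]
finger_gap: 64.3
grip_force: 0.0
-0.002 -0.006 0.320 0 0 -0.000
-0.002 -0.006 0.320 0 0 -0.000
```

View pics/can5.png

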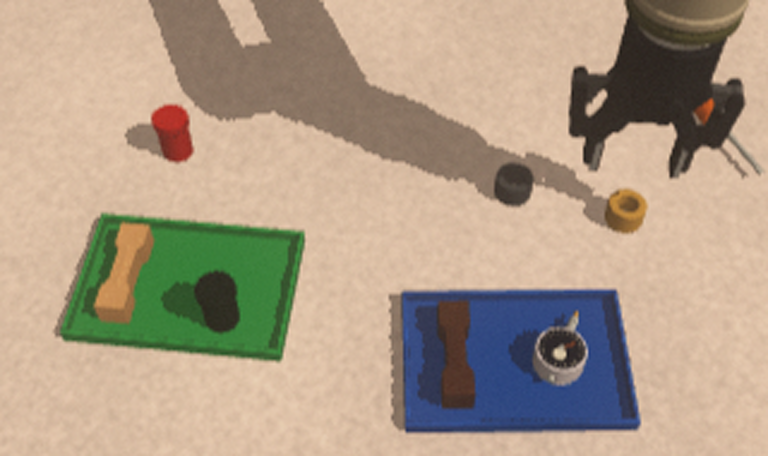

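The can stands upright in the green tray at crop (216,300). The brass collar is below the gripper at crop (626,210).

```bash
python3 -m jog '0 -0.01 0.4 0 0 0 -0.5;0 0 0.24 0 0 0 -0.5;0 0 0 0 0 0 -0.5;0 0 0 0 0 0 -0.5'
python3 -m jog '0 0 0 0 0 0 1;0 0 0 0 0 0 1;0 0 0 0 0 0 1;0 0 0 0 0 0 1;0 0 0 0 0 0 1' 40
python3 -m jog '0 0 -0.1 0 0 0 1;0 0 -0.35 0 0 0 1;0 0 -0.35 0 0 0 1;0 0 0 0 0 0 1;0 0 0 0 0 0 1'; python3 to.py 555.2 -140.4 253 4.4 7
```

```text
time: 32.45
tool_pos: [436.8, 213.2, 177.2]
tcp_rot: [-180.0, -0.1, 4.4]
ft_force: [-0.1, -0.7, -0.6]
finger_gap: 63.9
grip_force: 0.0
time: 33.08
tool_pos: [436.8, 213.8, 177.9]
tcp_rot: [-180.0, -0.1, 4.4]
ft_force: [-1.3, -1.8, 7.1]
finger_gap: 35.1
grip_force: 39.3
time: 33.7
tool_pos: [435.7, 213.5, 256.0]
tcp_rot: [180.0, 0.0, 4.4]
ft_force: [-0.3, 0.1, -2.0]
finger_gap: 35.2
grip_force: 40.2
0.131 0.517 0.004 0 0 0.000
0.131 0.517 0.004 0 0 0.000
0.131 0.517 0.004 0 0 0.000
0.131 0.517 0.004 0 0 0.000
0.131 0.517 0.004 0 0 0.000
0.131 0.517 0.004 0 0 0.000
0.131 0.517 0.004 0 0 0.000
```

```bash
python3 -m jog '0.13 0.52 0 0 0 0 1;0.13 0.52 0 0 0 0 1;0.13 0.52 0 0 0 0 1;0.13 0.52 0 0 0 0 1;0.13 0.52 0 0 0 0 1'
python3 -m jog '0.13 0.51 0 0 0 0 1;0.13 0.51 0 0 0 0 1;0 0 0 0 0 0 1;0 0 0.3 0 0 0 1;0 0 0.3 0 0 0 1'
python3 -m jog '0 0 0.07 0 0 0 1;0 0 0 0 0 0 1;0 0 0 0 0 0 1;0 0 0 0 0 0 1'; python3 to.py 555.2 -140.4 181 4.4 1
```

```text
time: 34.33
tool_pos: [520.4, -42.2, 254.5]
tcp_rot: [-180.0, 0.2, 4.4]
ft_force: [1.3, 1.0, -1.2]
finger_gap: 35.4
grip_force: 40.3
time: 34.95
tool_pos: [554.0, -139.7, 194.2]
tcp_rot: [-179.9, 0.1, 4.4]
ft_force: [-0.3, -0.0, -1.5]
finger_gap: 35.0
grip_force: 40.4
time: 35.45
tool_pos: [555.4, -140.4, 190.6]
tcp_rot: [180.0, -0.1, 4.4]
ft_force: [-0.3, 0.0, -1.5]
finger_gap: 34.9
grip_force: 40.4
-0.002 -0.001 0.096 0 0 0.001
```

```bash
python3 -m jog '0 0 0.05 0 0 0 1;0 0 0.03 0 0 0 1;0 0 0.01 0 0 0 1;0 0 0 0 0 0 1;0 0 0 0 0 0 1'
python3 -m jog '0 0 0.01 0 0 0 1;0 0 0 0 0 0 1;0 0 0 0 0 0 1'
```

```text
time: 36.08
tool_pos: [554.8, -140.4, 180.9]
tcp_rot: [180.0, 0.0, 4.4]
ft_force: [-4.0, 1.0, 8.1]
finger_gap: 35.0
grip_force: 41.1
time: 36.45
tool_pos: [554.9, -140.4, 180.8]
tcp_rot: [180.0, 0.0, 4.4]
ft_force: [-8.5, 2.4, 16.8]
finger_gap: 35.1
grip_force: 41.9
```

Contact. Release, rise and move clear toward the robot side, above everything.

```bash
python3 -m jog '0 0 -0.01 0 0 0 0.1;0 0 0 0 0 0 -0.1;0 0 0 0 0 0 -0.25;0 0 0 0 0 0 -0.25;0 0 0 0 0 0 -0.25'
python3 -m jog '0 0 -0.1 0 0 0 -0.25;0 0 -0.4 0 0 0 -0.25;0 0 -0.5 0 0 0 -0.25;-0.3 -0.5 -0.1 0 0 0 -0.25;-0.3 -0.5 0 0 0 0 -0.25'
python3 -m jog '0 -0.55 0 0 0 0 -0.25;0 -0.5 0 0 0 0 -0.25;0 -0.5 0 0 0 0 -0.25;0 0 0 0 0 0 -0.25;0 0 0 0 0 0 -0.25'
python3 - <<'E'
from h import *
s=snapshot("scene"); show(s,(90,90,410,280),2.4,"fin")
s=snapshot("top"); show(s,(90,110,410,260),2.4,"fint")
E
```

```text
time: 37.08
tool_pos: [554.7, -140.3, 180.1]
tcp_rot: [-180.0, 0.0, 4.4]
ft_force: [0.2, 0.0, 0.5]
finger_gap: 53.4
grip_force: 0.0
time: 37.7
tool_pos: [487.2, -44.8, 292.9]
tcp_rot: [179.9, -0.3, 4.4]
ft_force: [0.3, 0.9, 1.1]
finger_gap: 53.4
grip_force: 0.0
time: 38.33
tool_pos: [475.2, 109.2, 290.7]
tcp_rot: [180.0, -0.0, 4.5]
ft_force: [0.4, 0.2, 0.2]
finger_gap: 53.4
grip_force: 0.0
```

View pics/fin.png

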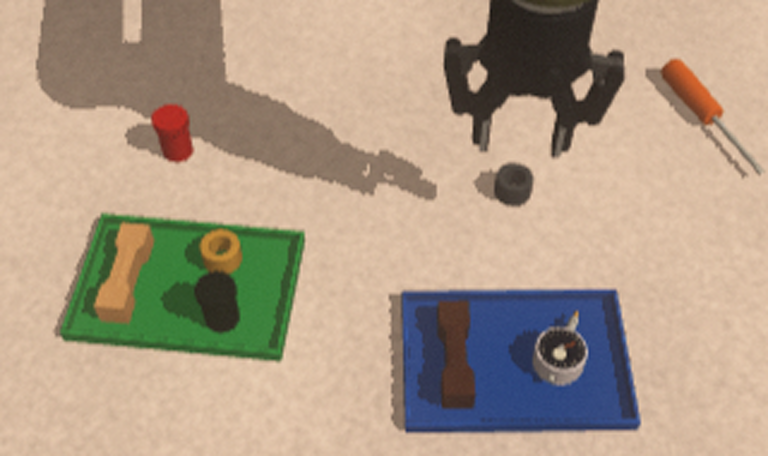

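View pics/fint.png

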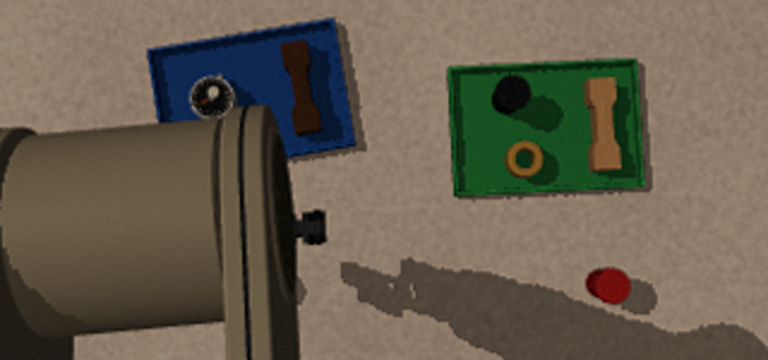

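Both views show all five parts on their tray floors: gauge dial up at scene crop (560,353), walnut (457,355), maple (124,272), can upright (216,300) and brass flat (221,250). The red can and the steel collar have not moved, and the gripper is clear of everything.

```bash
python3 -c "
from bench import *;print(hand_in())"
```

```text
the job is handed in; nothing more can be done
None
```

The job is handed in at about 38 s of the 128 s allowed, with the gauge and walnut handle in the blue tray, the maple handle, black canister and brass collar in the green tray, and the red canister and steel collar left where they were.

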